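# Find the heavy side of a printer flywheel by feel and hold it down

### The arm

A 6-joint arm with a two-finger parallel gripper is mounted at the origin on the work surface; the furniture and walls round the work are solid. World frame = base frame: x ahead of the robot, y to its left, z up, the work surface at z = 0. Lengths are in m, angles in rad, forces in N, time in s.
With the tool pointing down it reaches from about 0.25 to 0.725 m from the base axis. Payload 4 kg.
Tool frame: the origin (TCP) lies midway between the tips of the shut fingers; the grasp point (between the pads) lies bot.tcp_to_grasp behind it (bot.tcp_to_grasp is the distance from the TCP to the grasp point, in m); z points along the fingers, y is the line along which they close (so a half turn about z gives the same grasp; the last joint's range is limited). The gripper opens to 85 mm and grips with 20 to 120 N. Pads are 22 mm wide; open, the fingers measure 114 mm over their backs; the gripper's body (76 mm by 85 mm) begins 54 mm behind the grasp point. The pads swing forward as they close: fully open they stand 13 mm farther back than shut.
Start: joints at [1.121, 0.241, 0.005, 1.335, 0, 1.571], TCP at [0.217, 0.45, 0.231] pointing down, gripper open.
Joint ranges: [-2.72, 2.72], [-1.05, 1.87], [-1.09, 1.28], [-1.99, 2.15], [-1.42, 1.44], [-3.14, 3.14]. Speed limits (rad/s): [2.79, 2.79, 3.14, 3.14, 3.14, 3.14].

### API

Orientations are given as a unit quaternion [x, y, z, w].
In Python, from workcell import readout, camera, bot gives the robot as it stands. The module is installed in compiled form; this text tells all that it offers.
- The arm moves only by the tool jog_arm, never from a script. Its argument "motion" is a list of rows, each an object of numbers: "x", "y", "z": the shift along the tool's x, y, z in mm; "spin": the turn about the tool's z in degrees; "fingers": the closure, from -1 (fully open) to 1 (shut). A call has 1 to 8 rows; each row is the pose to reach, as a shift and turn from the pose commanded when the call began, along the tool's axes at that moment; what a row does not reach only later rows make up. A row lasts 1/8 s, in which the tool goes at most 62.5 mm and 10.7 degrees, less where a joint would pass 70% of its speed; a pose out of reach is approached as far as the arm can. A call with a gripper value outside its range is refused whole. The fingers move at their own pace and stop on an object; the grip force is fixed at half the most. Time passes only in rows, so rows that repeat a pose let the fingers close. It gives the time, the measured TCP pose, the force, the opening and the grip force at its end, in the units of the state.
- readout.get_obs(): the state, without advancing time (a new reading comes with each control period).
- camera(name): name is "side" or "top"; returns a dict with "pixels" (400x640x3 uint8, red, green, blue), "K" (3x3 intrinsics, pixels), "rvec" (rotation vector, rad) and "tvec" (3), from world to camera coordinates, as OpenCV has them. Camera axes: x right, y down, z forward; pixel columns grow to the right and rows downward; lengths in m; the calibration is good to about 2 mm. A picture is of the moment at which its call begins. There is no depth.
- bot.job_done(): hands the job in; it is judged then, once.
The state is a dict: "clock": time; "joint_pos": joint angles; "joint_vel": joint speeds; "tau": joint torques, N m; "eef_pos": TCP position; "tool_rot": TCP orientation; "ft_force": force on the tool from outside, world axes, zero at the start; "ft_torque": the same for the moment, N m; "grip_width": finger opening in m; "grasp_force": force on a finger pad.
Only numpy, scipy, OpenCV 4.12 (cv2) and the standard library are available. Lean on these libraries where they do the work, as an engineer would, in place of code of your own. Each camera call takes 0.05 s, during which the arm holds its last target. There are 200 camera calls.

### The job

The grey printer flywheel on the balancing stand has a weight hidden somewhere inside it, and its stiff bearing keeps it wherever it is left. Take the wheel by its pins and turn it, feel from the effort which side is heavy, and then turn that heavy side straight down (as near as you can feel it) so that a colleague can fix a balance clip at the top. Finish with the wheel held still there, your fingers still gripping a pin, and do not disturb the things lying around on the desk.

Things in the scene. Friction and masses are not known exactly. Their poses are not given: they have to be found in the camera images.
- stand: Grey balancing stand, fixed to the desk: base plate 110 x 130 x 17 mm, an upright behind the wheel, a small yellow pointer on the base under the front of the wheel (36 mm high). Origin on the desk under the base's centre; x level along the axle, away from the robot, y left, z up.
- hub (a point): Fixed point on the axle, 125 mm above the desk and level with the middle of the pins; axes as the stand's. The wheel is an upright grey disc, 144 mm across and 24 mm thick, its front face 23 mm behind this point; a black hub cap (36 mm across) stands 8 mm out of the face. The pins, on a circle of 60 mm radius, stick out in front of all else, so fingers can come down and pinch one from its two sides.
- wheel (a joint): Angle of the wheel, rad, growing as it turns clockwise as seen from the robot; at 0 the red pin is straight up. It can turn more than a full turn either way. The bearing's dry friction is about 0.22 N m at any speed (3.7 N at a pin), more than the weight's pull, so the wheel stays where it is left.
- wheel_mid (a point): Centre of the wheel disc, turning with it (its z axis points to the red pin). A weight of about 0.4 kg is hidden inside, 46 mm from the axle, at an unknown side, drawn anew each time; it cannot shift. It helps the hand on its way down and resists on its way up (up to about 3 N at a pin); the mean of the efforts in both directions at one angle is its part alone. It never starts within 0.6 rad of straight down.
- pin0 (a point): Red pin 0 of the four grip pins on the front of the wheel: a round plastic sleeve, 13 mm thick and 40 mm long, that spins freely on a fixed steel pin, so it may be pinched firmly and led along its arc without turning the hand. It points straight at the robot from the wheel's face. This point is the sleeve's centre. The only red one.
- pin1 (a point): Black pin 1 of the four grip pins on the front of the wheel: a round plastic sleeve, 13 mm thick and 40 mm long, that spins freely on a fixed steel pin, so it may be pinched firmly and led along its arc without turning the hand. It points straight at the robot from the wheel's face. This point is the sleeve's centre. Seen from the robot it stands 90 degrees clockwise of the red pin.
- pin2 (a point): Black pin 2 of the four grip pins on the front of the wheel: a round plastic sleeve, 13 mm thick and 40 mm long, that spins freely on a fixed steel pin, so it may be pinched firmly and led along its arc without turning the hand. It points straight at the robot from the wheel's face. This point is the sleeve's centre. Seen from the robot it stands 180 degrees clockwise of the red pin.
- pin3 (a point): Black pin 3 of the four grip pins on the front of the wheel: a round plastic sleeve, 13 mm thick and 40 mm long, that spins freely on a fixed steel pin, so it may be pinched firmly and led along its arc without turning the hand. It points straight at the robot from the wheel's face. This point is the sleeve's centre. Seen from the robot it stands 270 degrees clockwise of the red pin.
- mug: Bystander, not to be disturbed: white ceramic mug, 81 x 116 x 94 mm. Origin at the centre of its underside.
- glue: Bystander, not to be disturbed: standing glue stick with a blue cap, 26 mm across, 86 mm tall. Origin at the centre of its underside.
- notes: Bystander, not to be disturbed: block of coloured sticky notes, 75 x 76 x 32 mm. Origin at the centre of its underside.
- clip: Bystander, not to be disturbed: small steel foldback clip, 42 x 32 x 9 mm. Origin at the centre of its underside.
Mind the look-alikes: they are no part of the job. Several things have the shape of the stand; the one meant has the colours described above.

How it is judged:
At the end, for the whole second after the job is handed in: The hidden weight is within 20 degrees of straight below the axle, the wheel is still (under 0.1 rad/s), and the fingers are still on the wheel with more than 1 N (height (world z) of slug_c0 below 0.0818 m and velocity of joint wheel between -0.1 and 0.1 rad/s and contact force between the fingers and wheel above 1 N); the arm keeps its last pose, push and grip.
It fails at once if the mug moved more than 20 mm (distance of mug from where it was at the start of the episode above 0.02 m).
It fails at once if the glue moved more than 20 mm (distance of glue from where it was at the start of the episode above 0.02 m).
It fails at once if the notes moved more than 20 mm (distance of notes from where it was at the start of the episode above 0.02 m).
It fails at once if the clip moved more than 20 mm (distance of clip from where it was at the start of the episode above 0.02 m).
It also fails if it takes over 72 s, if anything falls off the work surface, if the arm or the gripper's body presses on something with over 40 N, if the wrist force passes 120 N, or if a joint passes its speed limit or range.

## Working session

There is one attempt and no reset: what is moved stays moved. The work goes in short steps, Python scripts to look and compute and a tool call to move; the robot and the scene stay as the last step left them, time stands still between calls to the robot, and variables do not carry over. Pictures are saved under pics/ and viewed, at most 10 in all, crops included, and the job is handed in when it is done.

Besides the shell and the picture viewer there is one more tool, called by a JSON object that holds its "api" and its "payload". jog_arm: Moves the arm, as the interface text tells. Its arguments: {"type":"object","properties":{"motion":{"type":"array"}},"required":["motion"]}

```bash
mkdir -p pics
python3 - <<'E'
from workcell import readout,camera,bot
import cv2,numpy as np
print(readout.get_obs(),bot.tcp_to_grasp)
for n in("side","top"):
    c=camera(n);cv2.imwrite(f"pics/{n}0.png",c["pixels"][...,::-1]);print(n,c["K"],c["rvec"],c["tvec"])
    R=cv2.Rodrigues(c["rvec"])[0];print(-R.T@c["tvec"],R[2])
E
```

```text
{'clock': 0.0, 'joint_pos': array([1.12096878e+00, 2.41407640e-01, 3.73818510e-03, 1.33519745e+00,
       1.61590586e-05, 1.57079954e+00]), 'joint_vel': array([ 0.00039729, -0.00069254, -0.00179317,  0.00035003,  0.00019822,
       -0.0001385 ]), 'tau': array([-1.49295447e-03, -3.72320259e+01,  2.52406347e+01,  1.70071435e-02,
       -2.44384346e-04, -5.66617601e-06]), 'eef_pos': array([0.21712915, 0.44970079, 0.23042095]), 'tool_rot': array([ 2.23023761e-01,  9.74812459e-01, -1.00741023e-03, -2.38766546e-04]), 'ft_force': array([-0.09238731, -0.54927865, -0.03012036]), 'ft_torque': array([ 0.02067787, -0.02871978,  0.03309891]), 'grasp_force': 0.0, 'grip_width': 0.08548938757532118} 0.0187
side [[423.63439836   0.         315.53364694]
 [  0.         423.63439836 201.05357393]
 [  0.           0.           1.        ]] [ 1.94746624 -0.60510394  0.35100092] [-0.38693821  0.22977321  1.04305261]
[-0.13319814 -0.9199383   0.65302943] [ 0.49279411  0.75327658 -0.43557819]
top [[377.73330237   0.         319.29954236]
 [  0.         377.73330237 193.47802424]
 [  0.           0.           1.        ]] [ 2.15115319 -2.20263023  0.10383976] [-0.03141412  0.46047     1.24493521]
[ 0.34484472 -0.03525057  1.28168743] [ 0.09064803 -0.00556271 -0.99586746]
```

View pics/side0.png

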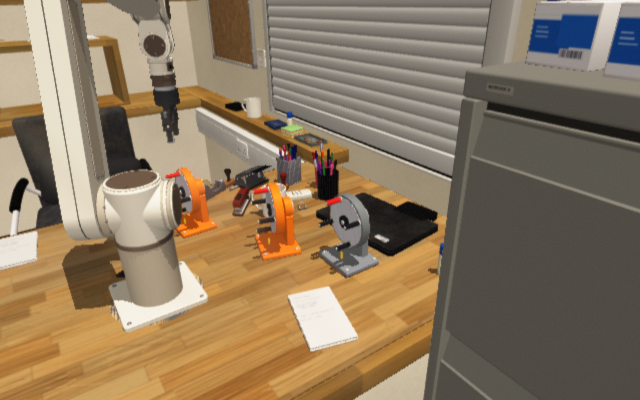

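View pics/top0.png

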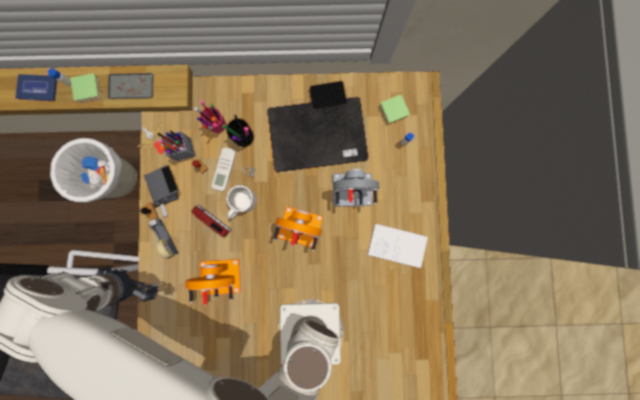

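The side view shows three stand shapes: grey at (347,232), orange at (278,222) and orange at (192,205). In the top view they are at (355,190), (298,228) and (213,280). The task calls for grey with a yellow pointer, so I choose the first one and check it in a close crop.

Run:
```python
import cv2,numpy as np
a=cv2.imread("pics/side0.png")[180:285,300:400];b=cv2.imread("pics/top0.png")[155:225,315:395]
cv2.imwrite("pics/crop.png",np.hstack([cv2.resize(a,(400,420),interpolation=2),cv2.resize(b,(400,420),interpolation=2)]))
```

```text
(no output)
```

View pics/crop.png

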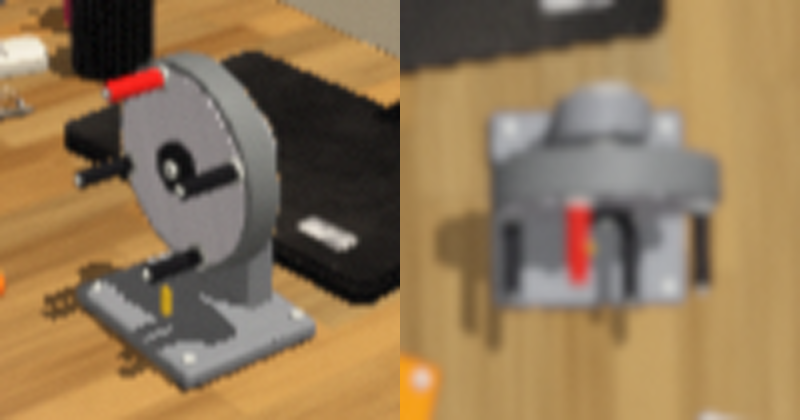

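The crop confirms it: grey stand, yellow pointer, red pin near the top with its crop ends at about (110,95) and (165,75), and three black pins.

```bash
cat > h.py <<'E'
import cv2,numpy as np
from workcell import readout,camera,bot
def ray(c,u):
    R=cv2.Rodrigues(c["rvec"])[0];d=R.T@np.linalg.solve(c["K"],[u[0],u[1],1.]);return -R.T@c["tvec"],d/np.linalg.norm(d)
def plane(c,u,z):
    o,d=ray(c,u);return o+d*(z-o[2])/d[2]
def tri(c1,u1,c2,u2):
    o1,d1=ray(c1,u1);o2,d2=ray(c2,u2);A=np.c_[d1,-d2];s=np.linalg.lstsq(A,o2-o1,rcond=None)[0]
    p,q=o1+s[0]*d1,o2+s[1]*d2;return (p+q)/2,np.linalg.norm(p-q)
def red(c,box):
    h=cv2.cvtColor(c["pixels"],cv2.COLOR_RGB2HSV).astype(int);m=((h[...,0]<6)|(h[...,0]>174))&(h[...,1]>170)&(h[...,2]>110)
    k=np.zeros_like(m);x0,x1,y0,y1=box;k[y0:y1,x0:x1]=m[y0:y1,x0:x1];ys,xs=np.nonzero(k);return np.array([xs.mean(),ys.mean()]),len(xs),(xs.min(),xs.max(),ys.min(),ys.max())
E
python3 - <<'E'
from h import *
np.set_printoptions(precision=4,suppress=True)
s,t=camera("side"),camera("top")
us=red(s,(318,360,185,225));ut=red(t,(335,375,180,215));print(us,ut)
print("red",tri(s,us[0],t,ut[0]))
print("front",tri(s,(327.5,203.7),t,(350.6,202)),"back",tri(s,(340.5,199.2),t,(350.8,189.2)))
for n,u in dict(bl=(333.6,205.3),br=(372,205.5),tl=(333,173.7),tr=(371.6,173)).items(): print(n,plane(t,u,.017))
for n,u in dict(bl=(300+78/4,180+290/4),br=(300+187/4,180+380/4),tr=(300+315/4,180+325/4)).items(): print(n,plane(s,u,.017))
# black pins mids, front ends
print("cap",tri(s,(300+172/4,180+168/4),t,(315+612-400,1)) and "")
E
```

```text
(array([333.0145, 200.6232]), 69, (np.int64(326), np.int64(340), np.int64(197), np.int64(205))) (array([350.1212, 194.4848]), 33, (np.int64(349), np.int64(352), np.int64(190), np.int64(200)))
red (array([ 0.4385, -0.1305,  0.1822]), np.float64(0.0032117252073884336))
front (array([ 0.418 , -0.1323,  0.1799]), np.float64(4.614410621997746e-05)) back (array([ 0.4562, -0.1344,  0.1823]), np.float64(0.0020227269904839877))
bl [ 0.419  -0.0893  0.017 ]
br [ 0.4153 -0.2181  0.017 ]
tl [ 0.526  -0.0902  0.017 ]
tr [ 0.5253 -0.2207  0.017 ]
bl [ 0.4144 -0.0969  0.017 ]
br [ 0.4117 -0.2232  0.017 ]
tr [ 0.5181 -0.2235  0.017 ]
cap
```

{"api": "jog_arm", "payload": {"motion": [{"z": -20, "spin": -9, "fingers": -1}, {"z": -40, "spin": -18, "fingers": -1}, {"z": -40, "spin": -25.8, "fingers": -1}, {"z": -40, "spin": -25.8, "fingers": -1}]}}

```text
validation failed for argument at $.mo...
```

{"api": "jog_arm", "payload": {"motion": [{"x": 0, "y": 0, "z": -20, "spin": -9, "fingers": -1}, {"x": 0, "y": 0, "z": -40, "spin": -18, "fingers": -1}, {"x": 0, "y": 0, "z": -40, "spin": -26, "fingers": -1}, {"x": 0, "y": 0, "z": -40, "spin": -26, "fingers": -1}]}}

```text
clock: 0.7
eef_pos: [0.2174, 0.4502, 0.2713]
tool_rot: [-0.001, 1.0, -0.0, -0.0]
ft_force: [0.4, 0.2, -0.2]
grip_width: 0.0854
grasp_force: 0.0
```

{"api": "jog_arm", "payload": {"motion": [{"x": -20, "y": -56, "z": 0, "spin": 0, "fingers": -1}, {"x": -40, "y": -112, "z": 0, "spin": 0, "fingers": -1}, {"x": -60, "y": -168, "z": 0, "spin": 0, "fingers": -1}, {"x": -80, "y": -224, "z": 0, "spin": 0, "fingers": -1}, {"x": -100, "y": -280, "z": 0, "spin": 0, "fingers": -1}, {"x": -120, "y": -336, "z": 0, "spin": 0, "fingers": -1}, {"x": -140, "y": -392, "z": 0, "spin": 0, "fingers": -1}, {"x": -160, "y": -448, "z": 0, "spin": 0, "fingers": -1}]}}

```text
clock: 1.7
eef_pos: [0.3793, 0.001, 0.2712]
tool_rot: [-0.001, 1.0, 0.0, 0.0]
ft_force: [0.5, -0.5, -0.0]
grip_width: 0.0853
grasp_force: 0.0
```

{"api": "jog_arm", "payload": {"motion": [{"x": -20, "y": -50, "z": 0, "spin": 0, "fingers": -1}, {"x": -40, "y": -100, "z": 0, "spin": 0, "fingers": -1}, {"x": -54, "y": -134, "z": 0, "spin": 0, "fingers": -1}, {"x": -54, "y": -134, "z": 0, "spin": 0, "fingers": -1}, {"x": -54, "y": -134, "z": 0, "spin": 0, "fingers": -1}]}}

```text
clock: 2.33
eef_pos: [0.4331, -0.1304, 0.2708]
tool_rot: [-0.001, 1.0, 0.0, -0.001]
ft_force: [0.3, 0.1, -0.7]
grip_width: 0.0852
grasp_force: 0.0
```

Run:
```python
from h import *
c=camera("side");cv2.imwrite("pics/s1.png",cv2.resize(c["pixels"][110:270,270:430,::-1],(600,600),interpolation=2));o=readout.get_obs();print(o["clock"],o["eef_pos"],o["ft_force"])
```

```text
2.375 [ 0.43311255 -0.1301009   0.27099983] [-0.74174908 -0.61995601  0.11254131]
```

View pics/s1.png

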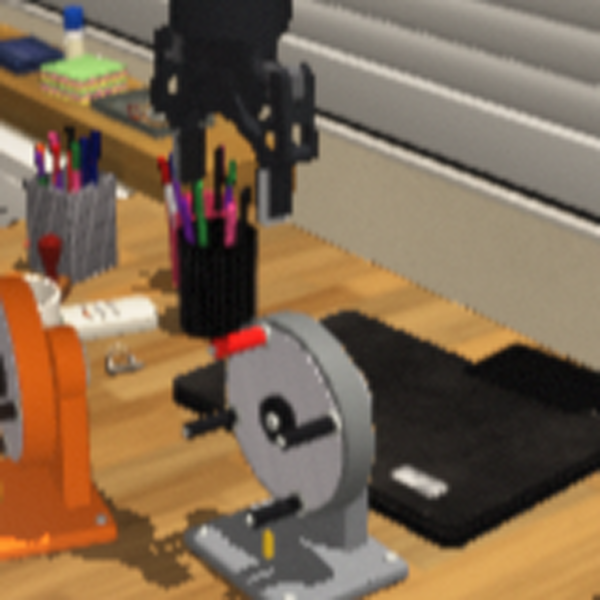

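The open gripper hangs above the red pin (crop 240,340), with the fingers either side of it at (190,160) and (275,200). Next I descend and close.

{"api": "jog_arm", "payload": {"motion": [{"x": 0, "y": -1, "z": 45, "spin": 0, "fingers": -1}, {"x": 0, "y": -1, "z": 80, "spin": 0, "fingers": -1}, {"x": 0, "y": -1, "z": 104, "spin": 0, "fingers": -1}, {"x": 0, "y": -1, "z": 104, "spin": 0, "fingers": -1}, {"x": 0, "y": -1, "z": 104, "spin": 0, "fingers": 0.3}, {"x": 0, "y": -1, "z": 104, "spin": 0, "fingers": 1}, {"x": 0, "y": -1, "z": 104, "spin": 0, "fingers": 1}, {"x": 0, "y": -1, "z": 104, "spin": 0, "fingers": 1}]}}

```text
clock: 3.38
eef_pos: [0.434, -0.1317, 0.1677]
tool_rot: [-0.002, 1.0, 0.0, 0.0]
ft_force: [-0.5, 9.5, 6.4]
grip_width: 0.0123
grasp_force: 11.8
```

{"api": "jog_arm", "payload": {"motion": [{"x": 0, "y": 0, "z": 0, "spin": 0, "fingers": 1}, {"x": 0, "y": 0, "z": 0, "spin": 0, "fingers": 1}, {"x": 0, "y": 0, "z": 0, "spin": 0, "fingers": 1}, {"x": 0, "y": 0, "z": 0, "spin": 0, "fingers": 1}]}}

```text
clock: 3.88
eef_pos: [0.434, -0.1317, 0.168]
tool_rot: [-0.002, 1.0, 0.0, 0.001]
ft_force: [0.1, 2.8, 4.7]
grip_width: 0.011
grasp_force: 58.6
```

Run:
```python
from h import *
o=readout.get_obs();print(o)
c=camera("side");cv2.imwrite("pics/s2.png",cv2.resize(c["pixels"][130:270,280:420,::-1],(600,600),interpolation=2))
```

```text
{'clock': 3.875, 'joint_pos': array([-2.95070351e-01,  1.88759737e-01, -2.31479281e-01,  1.14967050e+00,
        7.88900832e-04, -2.98896475e-01]), 'joint_vel': array([-8.51621929e-04, -5.12510077e-04, -8.71966112e-05, -1.02173645e-03,
       -6.69375130e-04,  2.97372080e-04]), 'tau': array([ -0.66202786, -30.81029892,  22.71570146,  -0.64942315,
        -0.52791819,  -0.1625106 ]), 'eef_pos': array([ 0.43399983, -0.13166099,  0.16795919]), 'tool_rot': array([-1.91323536e-03,  9.99997994e-01,  2.47426485e-04,  5.39423641e-04]), 'ft_force': array([0.09300715, 2.7862957 , 4.71676787]), 'ft_torque': array([ 0.46282751,  0.26394672, -0.21562386]), 'grasp_force': 58.62420380115509, 'grip_width': 0.011006515017368913}
```

View pics/s2.png

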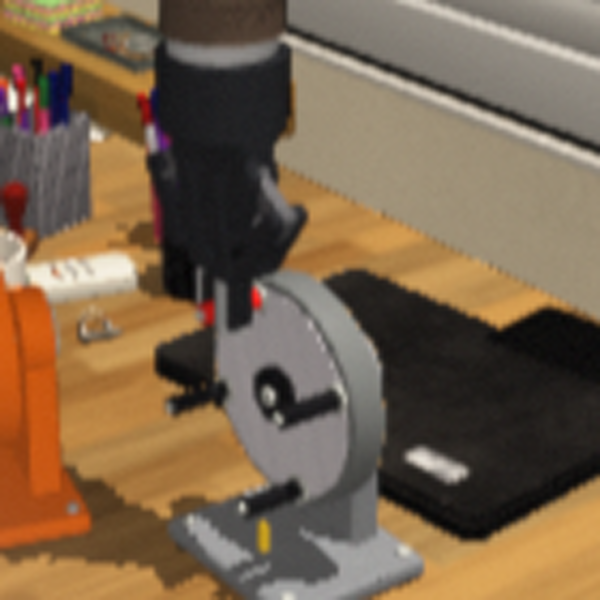

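Gripped: the fingers hold the red pin at about (235,305) with 58 N. I'll move clockwise along a trial arc to fit the circle.

```bash
cat > arc.py <<'E'
import numpy as np,sys
# from angle a, step d (deg): tool y,z rows in mm
def arc(a,d,n=8,R=60):
    t=np.radians(a+d*np.arange(1,n+1));b=np.radians(a)
    return [(round(float(-R*(np.sin(x)-np.sin(b))),1),round(float(-R*(np.cos(x)-np.cos(b))),1)) for x in t]
if __name__=="__main__":
    for a,d in zip(*[iter(map(float,sys.argv[1:]))]*2): print(a,d,arc(a,d))
E
python3 arc.py -25 2.5 -5 2.5
```

```text
-25.0 2.5 [(-2.4, -1.1), (-4.8, -2.0), (-7.3, -2.8), (-9.8, -3.6), (-12.4, -4.2), (-14.9, -4.7), (-17.5, -5.1), (-20.1, -5.4)]
-5.0 2.5 [(-2.6, -0.2), (-5.2, -0.2), (-7.8, -0.2), (-10.5, -0.0), (-13.1, 0.3), (-15.6, 0.7), (-18.2, 1.2), (-20.8, 1.8)]
```

{"api": "jog_arm", "payload": {"motion": [{"x": 0, "y": -2.4, "z": -1, "spin": 0, "fingers": 1}, {"x": 0, "y": -4.8, "z": -2, "spin": 0, "fingers": 1}, {"x": 0, "y": -7.3, "z": -2.8, "spin": 0, "fingers": 1}, {"x": 0, "y": -9.8, "z": -3.6, "spin": 0, "fingers": 1}, {"x": 0, "y": -12.4, "z": -4.2, "spin": 0, "fingers": 1}, {"x": 0, "y": -15, "z": -4.7, "spin": 0, "fingers": 1}, {"x": 0, "y": -17.5, "z": -5.1, "spin": 0, "fingers": 1}, {"x": 0, "y": -20, "z": -5.4, "spin": 0, "fingers": 1}]}}

```text
clock: 4.92
eef_pos: [0.4337, -0.152, 0.1721]
tool_rot: [-0.002, 1.0, 0.0, -0.0]
ft_force: [3.8, 2.6, -5.9]
grip_width: 0.011
grasp_force: 58.4
```

{"api": "jog_arm", "payload": {"motion": [{"x": 0, "y": -2.6, "z": -0.2, "spin": 0, "fingers": 1}, {"x": 0, "y": -5.2, "z": -0.2, "spin": 0, "fingers": 1}, {"x": 0, "y": -7.8, "z": -0.2, "spin": 0, "fingers": 1}, {"x": 0, "y": -10.5, "z": 0, "spin": 0, "fingers": 1}, {"x": 0, "y": -13, "z": 0.3, "spin": 0, "fingers": 1}, {"x": 0, "y": -15.6, "z": 0.7, "spin": 0, "fingers": 1}, {"x": 0, "y": -18.2, "z": 1.2, "spin": 0, "fingers": 1}, {"x": 0, "y": -20.8, "z": 1.8, "spin": 0, "fingers": 1}]}}

```text
clock: 5.92
eef_pos: [0.4334, -0.1713, 0.1693]
tool_rot: [-0.002, 1.0, 0.002, -0.001]
ft_force: [5.4, 5.1, -12.9]
grip_width: 0.0108
grasp_force: 58.3
```

```bash
python3 - <<'E'
from h import *
s=camera("side");o=readout.get_obs();print(o["eef_pos"],o["ft_force"])
E
python3 arc.py 15 2.5 35 2.5
```

```text
[ 0.43338123 -0.17161272  0.1692216 ] [  5.61568896   4.8597381  -13.10228365]
15.0 2.5 [(-2.5, 0.7), (-5.0, 1.6), (-7.4, 2.5), (-9.8, 3.6), (-12.2, 4.7), (-14.5, 6.0), (-16.7, 7.4), (-18.9, 8.8)]
35.0 2.5 [(-2.1, 1.5), (-4.2, 3.2), (-6.1, 4.9), (-8.0, 6.7), (-9.8, 8.6), (-11.5, 10.6), (-13.2, 12.6), (-14.7, 14.7)]
```

```bash
python3 arc.py 19 2.5 39 2.5
```

```text
19.0 2.5 [(-2.5, 0.9), (-4.9, 1.9), (-7.2, 3.0), (-9.6, 4.3), (-11.8, 5.6), (-14.0, 7.0), (-16.2, 8.5), (-18.2, 10.1)]
39.0 2.5 [(-2.0, 1.7), (-3.9, 3.5), (-5.8, 5.3), (-7.5, 7.3), (-9.2, 9.3), (-10.8, 11.4), (-12.3, 13.5), (-13.7, 15.7)]
```

{"api": "jog_arm", "payload": {"motion": [{"x": 0, "y": -2.5, "z": 1.5, "spin": 0, "fingers": 1}, {"x": 0, "y": -4.9, "z": 3, "spin": 0, "fingers": 1}, {"x": 0, "y": -7.2, "z": 4.8, "spin": 0, "fingers": 1}, {"x": 0, "y": -9.6, "z": 6.6, "spin": 0, "fingers": 1}, {"x": 0, "y": -11.8, "z": 7.9, "spin": 0, "fingers": 1}, {"x": 0, "y": -14, "z": 9.3, "spin": 0, "fingers": 1}, {"x": 0, "y": -16.2, "z": 10.8, "spin": 0, "fingers": 1}, {"x": 0, "y": -18.2, "z": 12.4, "spin": 0, "fingers": 1}]}}

```text
clock: 6.98
eef_pos: [0.4333, -0.1912, 0.1584]
tool_rot: [-0.002, 1.0, -0.0, -0.001]
ft_force: [-4.4, 2.4, -1.1]
grip_width: 0.0109
grasp_force: 59.5
```

{"api": "jog_arm", "payload": {"motion": [{"x": 0, "y": -2, "z": 1.7, "spin": 0, "fingers": 1}, {"x": 0, "y": -3.9, "z": 3.5, "spin": 0, "fingers": 1}, {"x": 0, "y": -5.8, "z": 5.3, "spin": 0, "fingers": 1}, {"x": 0, "y": -7.5, "z": 7.3, "spin": 0, "fingers": 1}, {"x": 0, "y": -9.2, "z": 9.3, "spin": 0, "fingers": 1}, {"x": 0, "y": -10.8, "z": 11.4, "spin": 0, "fingers": 1}, {"x": 0, "y": -12.3, "z": 13.5, "spin": 0, "fingers": 1}, {"x": 0, "y": -13.7, "z": 15.7, "spin": 0, "fingers": 1}]}}

```text
clock: 7.98
eef_pos: [0.4331, -0.2047, 0.1425]
tool_rot: [-0.002, 1.0, -0.0, -0.001]
ft_force: [-5.9, 3.0, -0.8]
grip_width: 0.0109
grasp_force: 59.6
```

```bash
cat > fit.py <<'E'
import numpy as np
from scipy.optimize import least_squares
# dir, y,z, Fy,Fz
D=np.array(eval(open("data.txt").read()))
y,z=D[:,1],D[:,2]
r=least_squares(lambda p:np.hypot(y-p[0],z-p[1])-.06,[-.153,.112]).x
th=np.arctan2(-(y-r[0]),z-r[1]);T=D[:,3]*np.cos(th)+D[:,4]*np.sin(th) # resistance to cw, N
rad=-D[:,3]*np.sin(th)+D[:,4]*np.cos(th)
print(r,np.c_[D[:,0],np.degrees(th),T,rad].round(2))
if len(set(D[:,0]))>1:
    A=np.c_[D[:,0],np.sin(th),np.cos(th)];p,res,*_=np.linalg.lstsq(A,T,rcond=None)
    # resisting cw = -0.4*9.81*.046/.06*sin(th+b), where b: weight angle cw from gripped pin; torque helps cw when weight at right
    g=np.hypot(p[1],p[2]);b=np.degrees(np.arctan2(-p[2],-p[1]))
    print("fric",p[0],"grav",g,"weight cw of pin",b,"resid",np.std(T-A@p),"pin angle wanted",180-b)
E
cat >data.txt <<'E'
[(1,-.152,.1721,2.6,-5.9),(1,-.1713,.1693,5.1,-12.9)]
E
python3 fit.py;python3 - <<'E'
from workcell import readout
o=readout.get_obs();print(o["eef_pos"],o["ft_force"])
E
```

```text
[-0.15315004  0.11211102] [[  1.    -1.1    2.71  -5.85]
 [  1.    17.61   0.96 -13.84]]
[ 0.43311108 -0.20474792  0.14246238] [-5.92635043  3.04028205 -0.84043147]
```

```bash
python3 arc.py 59 -2.5 39 -2.5 19 -2.5 -1 -2.5 -21 -2.5 -41 -2.5
```

```text
59.0 -2.5 [(1.4, -2.2), (2.9, -4.4), (4.5, -6.4), (6.1, -8.5), (7.9, -10.4), (9.8, -12.3), (11.7, -14.0), (13.7, -15.7)]
39.0 -2.5 [(2.1, -1.6), (4.2, -3.1), (6.4, -4.5), (8.7, -5.8), (11.0, -7.1), (13.4, -8.2), (15.8, -9.2), (18.2, -10.1)]
19.0 -2.5 [(2.5, -0.8), (5.0, -1.5), (7.6, -2.1), (10.1, -2.5), (12.7, -2.9), (15.3, -3.1), (18.0, -3.2), (20.6, -3.3)]
-1.0 -2.5 [(2.6, 0.1), (5.2, 0.3), (7.8, 0.6), (10.4, 1.1), (13.0, 1.6), (15.5, 2.3), (18.0, 3.1), (20.5, 4.0)]
-21.0 -2.5 [(2.4, 1.0), (4.8, 2.1), (7.1, 3.3), (9.4, 4.6), (11.6, 6.0), (13.8, 7.5), (15.8, 9.1), (17.9, 10.7)]
-41.0 -2.5 [(1.9, 1.8), (3.8, 3.6), (5.6, 5.5), (7.3, 7.5), (8.9, 9.6), (10.4, 11.7), (11.8, 13.9), (13.1, 16.2)]
```

{"api": "jog_arm", "payload": {"motion": [{"x": 0, "y": 1.4, "z": -2.2, "spin": 0, "fingers": 1}, {"x": 0, "y": 2.9, "z": -4.4, "spin": 0, "fingers": 1}, {"x": 0, "y": 4.5, "z": -6.4, "spin": 0, "fingers": 1}, {"x": 0, "y": 6.1, "z": -8.5, "spin": 0, "fingers": 1}, {"x": 0, "y": 7.9, "z": -10.4, "spin": 0, "fingers": 1}, {"x": 0, "y": 9.8, "z": -12.3, "spin": 0, "fingers": 1}, {"x": 0, "y": 11.7, "z": -14, "spin": 0, "fingers": 1}, {"x": 0, "y": 13.7, "z": -15.7, "spin": 0, "fingers": 1}]}}

```text
clock: 8.98
eef_pos: [0.4333, -0.1913, 0.1583]
tool_rot: [-0.002, 1.0, -0.001, -0.001]
ft_force: [-3.8, -2.9, -6.9]
grip_width: 0.0107
grasp_force: 59.0
```

{"api": "jog_arm", "payload": {"motion": [{"x": 0, "y": 2.1, "z": -1.6, "spin": 0, "fingers": 1}, {"x": 0, "y": 4.2, "z": -3.1, "spin": 0, "fingers": 1}, {"x": 0, "y": 6.4, "z": -4.5, "spin": 0, "fingers": 1}, {"x": 0, "y": 8.7, "z": -5.8, "spin": 0, "fingers": 1}, {"x": 0, "y": 11, "z": -7.1, "spin": 0, "fingers": 1}, {"x": 0, "y": 13.4, "z": -8.2, "spin": 0, "fingers": 1}, {"x": 0, "y": 15.8, "z": -9.2, "spin": 0, "fingers": 1}, {"x": 0, "y": 18.2, "z": -10.1, "spin": 0, "fingers": 1}]}}

```text
clock: 9.98
eef_pos: [0.4335, -0.1734, 0.1685]
tool_rot: [-0.002, 1.0, -0.001, -0.0]
ft_force: [-4.0, -3.8, -6.9]
grip_width: 0.0108
grasp_force: 59.0
```

{"api": "jog_arm", "payload": {"motion": [{"x": 0, "y": 2.5, "z": -0.8, "spin": 0, "fingers": 1}, {"x": 0, "y": 5, "z": -1.5, "spin": 0, "fingers": 1}, {"x": 0, "y": 7.6, "z": -2.1, "spin": 0, "fingers": 1}, {"x": 0, "y": 10.1, "z": -2.5, "spin": 0, "fingers": 1}, {"x": 0, "y": 12.7, "z": -2.9, "spin": 0, "fingers": 1}, {"x": 0, "y": 15.3, "z": -3.1, "spin": 0, "fingers": 1}, {"x": 0, "y": 18, "z": -3.2, "spin": 0, "fingers": 1}, {"x": 0, "y": 20.6, "z": -3.3, "spin": 0, "fingers": 1}]}}

```text
clock: 10.98
eef_pos: [0.4338, -0.1532, 0.1721]
tool_rot: [-0.002, 1.0, -0.002, -0.0]
ft_force: [-3.7, -5.0, -6.3]
grip_width: 0.0107
grasp_force: 59.0
```

{"api": "jog_arm", "payload": {"motion": [{"x": 0, "y": 2.6, "z": 0.1, "spin": 0, "fingers": 1}, {"x": 0, "y": 5.2, "z": 0.3, "spin": 0, "fingers": 1}, {"x": 0, "y": 7.8, "z": 0.6, "spin": 0, "fingers": 1}, {"x": 0, "y": 10.4, "z": 1.1, "spin": 0, "fingers": 1}, {"x": 0, "y": 13, "z": 1.6, "spin": 0, "fingers": 1}, {"x": 0, "y": 15.5, "z": 2.3, "spin": 0, "fingers": 1}, {"x": 0, "y": 18, "z": 3.1, "spin": 0, "fingers": 1}, {"x": 0, "y": 20.5, "z": 4, "spin": 0, "fingers": 1}]}}

```text
clock: 11.98
eef_pos: [0.4341, -0.133, 0.1686]
tool_rot: [-0.002, 1.0, -0.002, 0.001]
ft_force: [-3.5, -5.3, -3.2]
grip_width: 0.0108
grasp_force: 59.3
```

{"api": "jog_arm", "payload": {"motion": [{"x": 0, "y": 2.4, "z": 1, "spin": 0, "fingers": 1}, {"x": 0, "y": 4.8, "z": 2.1, "spin": 0, "fingers": 1}, {"x": 0, "y": 7.1, "z": 3.3, "spin": 0, "fingers": 1}, {"x": 0, "y": 9.4, "z": 4.6, "spin": 0, "fingers": 1}, {"x": 0, "y": 11.6, "z": 6, "spin": 0, "fingers": 1}, {"x": 0, "y": 13.8, "z": 7.5, "spin": 0, "fingers": 1}, {"x": 0, "y": 15.8, "z": 9.1, "spin": 0, "fingers": 1}, {"x": 0, "y": 17.9, "z": 10.7, "spin": 0, "fingers": 1}]}}

```text
clock: 12.98
eef_pos: [0.4343, -0.1148, 0.1583]
tool_rot: [-0.002, 1.0, -0.002, 0.001]
ft_force: [-4.6, -4.1, -0.9]
grip_width: 0.0107
grasp_force: 59.6
```

{"api": "jog_arm", "payload": {"motion": [{"x": 0, "y": 1.9, "z": 1.8, "spin": 0, "fingers": 1}, {"x": 0, "y": 3.8, "z": 3.6, "spin": 0, "fingers": 1}, {"x": 0, "y": 5.6, "z": 5.5, "spin": 0, "fingers": 1}, {"x": 0, "y": 7.3, "z": 7.5, "spin": 0, "fingers": 1}, {"x": 0, "y": 8.9, "z": 9.6, "spin": 0, "fingers": 1}, {"x": 0, "y": 10.4, "z": 11.7, "spin": 0, "fingers": 1}, {"x": 0, "y": 11.8, "z": 13.9, "spin": 0, "fingers": 1}, {"x": 0, "y": 13.1, "z": 16.2, "spin": 0, "fingers": 1}]}}

```text
clock: 13.98
eef_pos: [0.4345, -0.1012, 0.1423]
tool_rot: [-0.002, 1.0, -0.001, 0.001]
ft_force: [-3.9, -2.8, 1.1]
grip_width: 0.0112
grasp_force: 59.7
```

```bash
python3 arc.py -61 2.5 -41 2.5 -21 2.5 -1 2.5
```

```text
-61.0 2.5 [(-1.3, -2.3), (-2.7, -4.5), (-4.2, -6.6), (-5.8, -8.7), (-7.5, -10.7), (-9.3, -12.6), (-11.2, -14.4), (-13.1, -16.2)]
-41.0 2.5 [(-2.0, -1.7), (-4.1, -3.3), (-6.2, -4.8), (-8.5, -6.1), (-10.7, -7.4), (-13.1, -8.6), (-15.4, -9.7), (-17.9, -10.7)]
-21.0 2.5 [(-2.5, -0.9), (-5.0, -1.7), (-7.5, -2.3), (-10.1, -2.9), (-12.6, -3.3), (-15.2, -3.7), (-17.8, -3.9), (-20.5, -4.0)]
-1.0 2.5 [(-2.6, 0.0), (-5.2, 0.1), (-7.8, 0.4), (-10.4, 0.7), (-13.0, 1.2), (-15.6, 1.8), (-18.1, 2.5), (-20.6, 3.3)]
```

{"api": "jog_arm", "payload": {"motion": [{"x": 0, "y": -1.3, "z": -2.3, "spin": 0, "fingers": 1}, {"x": 0, "y": -2.7, "z": -4.5, "spin": 0, "fingers": 1}, {"x": 0, "y": -4.2, "z": -6.6, "spin": 0, "fingers": 1}, {"x": 0, "y": -5.8, "z": -8.7, "spin": 0, "fingers": 1}, {"x": 0, "y": -7.5, "z": -10.7, "spin": 0, "fingers": 1}, {"x": 0, "y": -9.3, "z": -12.6, "spin": 0, "fingers": 1}, {"x": 0, "y": -11.2, "z": -14.4, "spin": 0, "fingers": 1}, {"x": 0, "y": -13.1, "z": -16.2, "spin": 0, "fingers": 1}]}}

```text
clock: 14.98
eef_pos: [0.4342, -0.1138, 0.1575]
tool_rot: [-0.002, 1.0, 0.0, 0.001]
ft_force: [4.3, -0.3, -8.9]
grip_width: 0.0106
grasp_force: 58.8
```

{"api": "jog_arm", "payload": {"motion": [{"x": 0, "y": -2, "z": -1.7, "spin": 0, "fingers": 1}, {"x": 0, "y": -4.1, "z": -3.3, "spin": 0, "fingers": 1}, {"x": 0, "y": -6.2, "z": -4.8, "spin": 0, "fingers": 1}, {"x": 0, "y": -8.5, "z": -6.1, "spin": 0, "fingers": 1}, {"x": 0, "y": -10.7, "z": -7.4, "spin": 0, "fingers": 1}, {"x": 0, "y": -13.1, "z": -8.6, "spin": 0, "fingers": 1}, {"x": 0, "y": -15.4, "z": -9.7, "spin": 0, "fingers": 1}, {"x": 0, "y": -17.9, "z": -10.7, "spin": 0, "fingers": 1}]}}

```text
clock: 15.98
eef_pos: [0.4339, -0.1314, 0.1681]
tool_rot: [-0.002, 1.0, 0.0, 0.0]
ft_force: [4.8, 0.3, -7.5]
grip_width: 0.0109
grasp_force: 58.9
```

{"api": "jog_arm", "payload": {"motion": [{"x": 0, "y": -2.5, "z": -0.9, "spin": 0, "fingers": 1}, {"x": 0, "y": -5, "z": -1.7, "spin": 0, "fingers": 1}, {"x": 0, "y": -7.5, "z": -2.3, "spin": 0, "fingers": 1}, {"x": 0, "y": -10.1, "z": -2.9, "spin": 0, "fingers": 1}, {"x": 0, "y": -12.6, "z": -3.3, "spin": 0, "fingers": 1}, {"x": 0, "y": -15.2, "z": -3.7, "spin": 0, "fingers": 1}, {"x": 0, "y": -17.8, "z": -3.9, "spin": 0, "fingers": 1}, {"x": 0, "y": -20.5, "z": -4, "spin": 0, "fingers": 1}]}}

```text
clock: 16.98
eef_pos: [0.4337, -0.1521, 0.172]
tool_rot: [-0.002, 1.0, 0.0, -0.0]
ft_force: [3.5, 3.0, -3.0]
grip_width: 0.0106
grasp_force: 59.2
```

{"api": "jog_arm", "payload": {"motion": [{"x": 0, "y": -2.6, "z": 0, "spin": 0, "fingers": 1}, {"x": 0, "y": -5.2, "z": 0.1, "spin": 0, "fingers": 1}, {"x": 0, "y": -7.8, "z": 0.4, "spin": 0, "fingers": 1}, {"x": 0, "y": -10.4, "z": 0.7, "spin": 0, "fingers": 1}, {"x": 0, "y": -13, "z": 1.2, "spin": 0, "fingers": 1}, {"x": 0, "y": -15.6, "z": 1.8, "spin": 0, "fingers": 1}, {"x": 0, "y": -18.1, "z": 2.5, "spin": 0, "fingers": 1}, {"x": 0, "y": -20.6, "z": 3.3, "spin": 0, "fingers": 1}]}}

```text
clock: 17.98
eef_pos: [0.4335, -0.173, 0.1686]
tool_rot: [-0.002, 1.0, -0.0, -0.0]
ft_force: [-0.9, 1.8, -0.2]
grip_width: 0.0108
grasp_force: 59.7
```

```bash
cat >data.txt <<'E'
[(1,-.152,.1721,2.6,-5.9),(1,-.1713,.1693,5.1,-12.9),(1,-.1912,.1584,2.4,-1.1),(1,-.2047,.1425,3.0,-.8),
(-1,-.1913,.1583,-2.9,-6.9),(-1,-.1734,.1685,-3.8,-6.9),(-1,-.1532,.1721,-5,-6.3),(-1,-.133,.1686,-5.3,-3.2),(-1,-.1148,.1583,-4.1,-.9),(-1,-.1012,.1423,-2.8,1.1),
(1,-.1138,.1575,-.3,-8.9),(1,-.1314,.1681,.3,-7.5),(1,-.1521,.172,3,-3),(1,-.173,.1686,1.8,-.2)]
E
python3 fit.py; python3 arc.py 19 2.5 39 2.5
```

```text
[-0.153024    0.11207856] [[  1.    -0.98   2.7   -5.85]
 [  1.    17.71   0.93 -13.84]
 [  1.    39.49   1.15  -2.38]
 [  1.    59.51   0.83  -2.99]
 [ -1.    39.63  -6.63  -3.46]
 [ -1.    19.86  -5.92  -5.2 ]
 [ -1.     0.17  -5.02  -6.29]
 [ -1.   -19.51  -3.93  -4.79]
 [ -1.   -39.59  -2.59  -3.31]
 [ -1.   -59.75  -2.36  -1.86]
 [  1.   -40.81   5.59  -6.93]
 [  1.   -21.11   2.98  -6.89]
 [  1.    -0.88   3.05  -2.95]
 [  1.    19.46   1.63  -0.79]]
fric 3.8181838150728025 grav 3.205426407362936 weight cw of pin 22.72576663391859 resid 0.412742693055758 pin angle wanted 157.2742333660814
19.0 2.5 [(-2.5, 0.9), (-4.9, 1.9), (-7.2, 3.0), (-9.6, 4.3), (-11.8, 5.6), (-14.0, 7.0), (-16.2, 8.5), (-18.2, 10.1)]
39.0 2.5 [(-2.0, 1.7), (-3.9, 3.5), (-5.8, 5.3), (-7.5, 7.3), (-9.2, 9.3), (-10.8, 11.4), (-12.3, 13.5), (-13.7, 15.7)]
```

{"api": "jog_arm", "payload": {"motion": [{"x": 0, "y": -2.5, "z": 0.9, "spin": 0, "fingers": 1}, {"x": 0, "y": -4.9, "z": 1.9, "spin": 0, "fingers": 1}, {"x": 0, "y": -7.2, "z": 3, "spin": 0, "fingers": 1}, {"x": 0, "y": -9.6, "z": 4.3, "spin": 0, "fingers": 1}, {"x": 0, "y": -11.8, "z": 5.6, "spin": 0, "fingers": 1}, {"x": 0, "y": -14, "z": 7, "spin": 0, "fingers": 1}, {"x": 0, "y": -16.2, "z": 8.5, "spin": 0, "fingers": 1}, {"x": 0, "y": -18.2, "z": 10.1, "spin": 0, "fingers": 1}]}}

```text
clock: 18.98
eef_pos: [0.4333, -0.1912, 0.1583]
tool_rot: [-0.002, 1.0, -0.0, -0.001]
ft_force: [-5.9, -0.6, 1.6]
grip_width: 0.0104
grasp_force: 59.9
```

{"api": "jog_arm", "payload": {"motion": [{"x": 0, "y": -2, "z": 1.7, "spin": 0, "fingers": 1}, {"x": 0, "y": -3.9, "z": 3.5, "spin": 0, "fingers": 1}, {"x": 0, "y": -5.8, "z": 5.3, "spin": 0, "fingers": 1}, {"x": 0, "y": -7.5, "z": 7.3, "spin": 0, "fingers": 1}, {"x": 0, "y": -9.2, "z": 9.3, "spin": 0, "fingers": 1}, {"x": 0, "y": -10.8, "z": 11.4, "spin": 0, "fingers": 1}, {"x": 0, "y": -12.3, "z": 13.5, "spin": 0, "fingers": 1}, {"x": 0, "y": -13.7, "z": 15.7, "spin": 0, "fingers": 1}]}}

```text
clock: 19.98
eef_pos: [0.4331, -0.2048, 0.1423]
tool_rot: [-0.002, 1.0, -0.0, -0.001]
ft_force: [-5.7, 0.1, 0.5]
grip_width: 0.0106
grasp_force: 59.8
```

{"api": "jog_arm", "payload": {"motion": [{"x": 0, "y": 0, "z": 0, "spin": 0, "fingers": 0}, {"x": 0, "y": 0, "z": 0, "spin": 0, "fingers": -1}, {"x": 0, "y": 0, "z": 0, "spin": 0, "fingers": -1}, {"x": 0, "y": 0, "z": 0, "spin": 0, "fingers": -1}, {"x": 0, "y": 0, "z": -20, "spin": 0, "fingers": -1}, {"x": 0, "y": 0, "z": -60, "spin": 0, "fingers": -1}, {"x": 0, "y": 0, "z": -110, "spin": 0, "fingers": -1}, {"x": 0, "y": 0, "z": -110, "spin": 0, "fingers": -1}]}}

```text
clock: 20.98
eef_pos: [0.4366, -0.2057, 0.2572]
tool_rot: [-0.002, 1.0, -0.002, 0.004]
ft_force: [0.3, 0.5, -0.4]
grip_width: 0.0851
grasp_force: 0.0
```

Run:
```python
from h import *
o=readout.get_obs();print(o["clock"],o["eef_pos"],o["ft_force"],o["grip_width"])
c=camera("side");cv2.imwrite("pics/s3.png",cv2.resize(c["pixels"][130:270,280:420,::-1],(600,600),interpolation=2))
```

```text
20.975 [ 0.43656541 -0.20566388  0.25724823] [ 0.26480302  0.50615019 -0.40687039] 0.08511859476285753
```

View pics/s3.png

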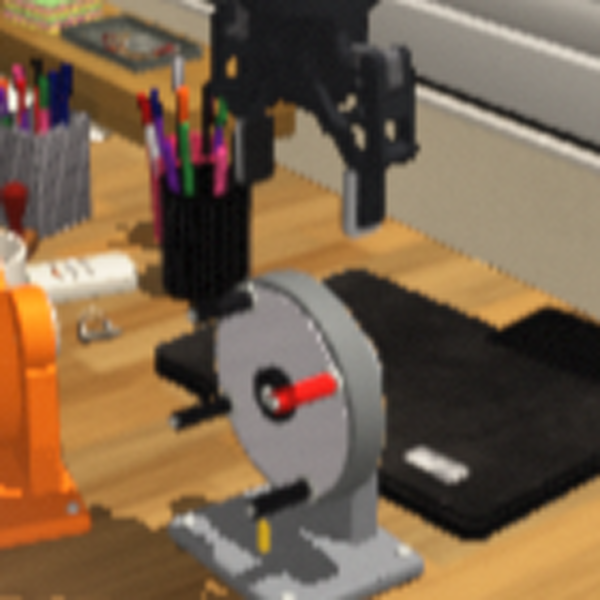

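Released cleanly: red is now at the right (305,390) and pin 3 is the top-left pin (220,305). I'll regrip on pin 3.

{"api": "jog_arm", "payload": {"motion": [{"x": 3, "y": 42, "z": 0, "spin": 0, "fingers": -1}, {"x": 3, "y": 83, "z": 0, "spin": 0, "fingers": -1}, {"x": 3, "y": 83, "z": 0, "spin": 0, "fingers": -1}, {"x": 3, "y": 83, "z": 45, "spin": 0, "fingers": -1}, {"x": 3, "y": 83, "z": 80, "spin": 0, "fingers": -1}, {"x": 3, "y": 83, "z": 93, "spin": 0, "fingers": -1}, {"x": 3, "y": 83, "z": 93, "spin": 0, "fingers": -1}, {"x": 3, "y": 83, "z": 93, "spin": 0, "fingers": -1}]}}

```text
clock: 22.02
eef_pos: [0.4317, -0.1222, 0.161]
tool_rot: [-0.002, 1.0, -0.0, 0.001]
ft_force: [-0.3, -0.5, 0.3]
grip_width: 0.0854
grasp_force: 0.0
```

{"api": "jog_arm", "payload": {"motion": [{"x": 0, "y": 0, "z": 0, "spin": 0, "fingers": 0.3}, {"x": 0, "y": 0, "z": 0, "spin": 0, "fingers": 1}, {"x": 0, "y": 0, "z": 0, "spin": 0, "fingers": 1}, {"x": 0, "y": 0, "z": 0, "spin": 0, "fingers": 1}, {"x": 0, "y": 0, "z": 0, "spin": 0, "fingers": 1}, {"x": 0, "y": 0, "z": 0, "spin": 0, "fingers": 1}, {"x": 0, "y": 0, "z": 0, "spin": 0, "fingers": 1}, {"x": 0, "y": 0, "z": 0, "spin": 0, "fingers": 1}]}}

```text
clock: 23.02
eef_pos: [0.4308, -0.1221, 0.16]
tool_rot: [-0.002, 1.0, -0.001, 0.0]
ft_force: [-1.3, -4.5, 2.2]
grip_width: 0.0109
grasp_force: 58.5
```

```bash
python3 arc.py -30 2.5 -10 2.5 10 2.5 30 2.5 50 2.5
```

```text
-30.0 2.5 [(-2.3, -1.3), (-4.6, -2.4), (-7.0, -3.5), (-9.5, -4.4), (-12.0, -5.3), (-14.5, -6.0), (-17.0, -6.6), (-19.6, -7.1)]
-10.0 2.5 [(-2.6, -0.4), (-5.2, -0.7), (-7.8, -0.9), (-10.4, -0.9), (-13.0, -0.9), (-15.6, -0.7), (-18.3, -0.4), (-20.8, -0.0)]
10.0 2.5 [(-2.6, 0.5), (-5.1, 1.1), (-7.6, 1.9), (-10.1, 2.7), (-12.5, 3.7), (-14.9, 4.7), (-17.3, 5.9), (-19.6, 7.1)]
30.0 2.5 [(-2.2, 1.4), (-4.4, 2.8), (-6.5, 4.4), (-8.6, 6.0), (-10.5, 7.7), (-12.4, 9.5), (-14.2, 11.4), (-16.0, 13.4)]
50.0 2.5 [(-1.6, 2.0), (-3.2, 4.2), (-4.6, 6.3), (-6.0, 8.6), (-7.3, 10.9), (-8.4, 13.2), (-9.5, 15.6), (-10.4, 18.0)]
```

{"api": "jog_arm", "payload": {"motion": [{"x": 0, "y": -4.6, "z": -2.4, "spin": 0, "fingers": 1}, {"x": 0, "y": -9.5, "z": -4.4, "spin": 0, "fingers": 1}, {"x": 0, "y": -14.5, "z": -6, "spin": 0, "fingers": 1}, {"x": 0, "y": -19.6, "z": -7.1, "spin": 0, "fingers": 1}, {"x": 0, "y": -24.8, "z": -7.8, "spin": 0, "fingers": 1}, {"x": 0, "y": -30, "z": -8, "spin": 0, "fingers": 1}, {"x": 0, "y": -35.2, "z": -7.8, "spin": 0, "fingers": 1}, {"x": 0, "y": -40.4, "z": -7.1, "spin": 0, "fingers": 1}]}}

```text
clock: 24.02
eef_pos: [0.4303, -0.1628, 0.1676]
tool_rot: [-0.002, 1.0, -0.001, -0.0]
ft_force: [-3.4, 1.0, 6.4]
grip_width: 0.0107
grasp_force: 59.4
```

{"api": "jog_arm", "payload": {"motion": [{"x": 0, "y": -5.1, "z": 1.1, "spin": 0, "fingers": 1}, {"x": 0, "y": -10.1, "z": 2.7, "spin": 0, "fingers": 1}, {"x": 0, "y": -14.9, "z": 4.7, "spin": 0, "fingers": 1}, {"x": 0, "y": -19.6, "z": 7.1, "spin": 0, "fingers": 1}, {"x": 0, "y": -24, "z": 9.9, "spin": 0, "fingers": 1}, {"x": 0, "y": -28.2, "z": 13.1, "spin": 0, "fingers": 1}, {"x": 0, "y": -32, "z": 16.6, "spin": 0, "fingers": 1}, {"x": 0, "y": -35.6, "z": 20.5, "spin": 0, "fingers": 1}]}}

```text
clock: 25.02
eef_pos: [0.4298, -0.1992, 0.1468]
tool_rot: [-0.001, 1.0, -0.001, -0.001]
ft_force: [-5.3, -2.3, 5.3]
grip_width: 0.011
grasp_force: 59.3
```

{"api": "jog_arm", "payload": {"motion": [{"x": 0, "y": -1.6, "z": 2, "spin": 0, "fingers": 1}, {"x": 0, "y": -3.2, "z": 4.2, "spin": 0, "fingers": 1}, {"x": 0, "y": -4.6, "z": 6.3, "spin": 0, "fingers": 1}, {"x": 0, "y": -6, "z": 8.6, "spin": 0, "fingers": 1}, {"x": 0, "y": -6, "z": 8.6, "spin": 0, "fingers": 1}]}}

```text
clock: 25.65
eef_pos: [0.4297, -0.2053, 0.1378]
tool_rot: [-0.001, 1.0, -0.002, -0.001]
ft_force: [-3.7, -3.0, 2.7]
grip_width: 0.0112
grasp_force: 59.0
```

{"api": "jog_arm", "payload": {"motion": [{"x": 0, "y": 0, "z": 0, "spin": 0, "fingers": 0}, {"x": 0, "y": 0, "z": 0, "spin": 0, "fingers": -1}, {"x": 0, "y": 0, "z": 0, "spin": 0, "fingers": -1}, {"x": 0, "y": 0, "z": 0, "spin": 0, "fingers": -1}, {"x": 0, "y": 0, "z": -20, "spin": 0, "fingers": -1}, {"x": 0, "y": 0, "z": -60, "spin": 0, "fingers": -1}, {"x": 0, "y": 0, "z": -110, "spin": 0, "fingers": -1}, {"x": 0, "y": 0, "z": -110, "spin": 0, "fingers": -1}]}}

```text
clock: 26.65
eef_pos: [0.4335, -0.2046, 0.2521]
tool_rot: [-0.002, 1.0, -0.002, 0.004]
ft_force: [-0.3, 0.4, -1.6]
grip_width: 0.0854
grasp_force: 0.0
```

{"api": "jog_arm", "payload": {"motion": [{"x": -3, "y": 41, "z": 0, "spin": 0, "fingers": -1}, {"x": -3, "y": 81, "z": 0, "spin": 0, "fingers": -1}, {"x": -3, "y": 81, "z": 0, "spin": 0, "fingers": -1}, {"x": -3, "y": 81, "z": 45, "spin": 0, "fingers": -1}, {"x": -3, "y": 81, "z": 75, "spin": 0, "fingers": -1}, {"x": -3, "y": 81, "z": 84, "spin": 0, "fingers": -1}, {"x": -3, "y": 81, "z": 84, "spin": 0, "fingers": -1}, {"x": -3, "y": 81, "z": 84, "spin": 0, "fingers": -1}]}}

```text
clock: 27.65
eef_pos: [0.4347, -0.1231, 0.165]
tool_rot: [-0.002, 1.0, -0.0, 0.001]
ft_force: [-0.3, 0.2, 0.9]
grip_width: 0.0854
grasp_force: 0.0
```

{"api": "jog_arm", "payload": {"motion": [{"x": 0, "y": 0, "z": 0, "spin": 0, "fingers": 0.3}, {"x": 0, "y": 0, "z": 0, "spin": 0, "fingers": 1}, {"x": 0, "y": 0, "z": 0, "spin": 0, "fingers": 1}, {"x": 0, "y": 0, "z": 0, "spin": 0, "fingers": 1}, {"x": 0, "y": 0, "z": 0, "spin": 0, "fingers": 1}, {"x": 0, "y": 0, "z": 0, "spin": 0, "fingers": 1}, {"x": 0, "y": 0, "z": 0, "spin": 0, "fingers": 1}, {"x": 0, "y": 0, "z": 0, "spin": 0, "fingers": 1}]}}

```text
clock: 28.65
eef_pos: [0.4337, -0.1229, 0.1639]
tool_rot: [-0.002, 1.0, -0.0, 0.0]
ft_force: [-0.9, -2.5, 1.8]
grip_width: 0.0106
grasp_force: 58.5
```

```bash
python3 - <<'E'
from h import *
o=readout.get_obs();print(o["clock"],o["eef_pos"],o["ft_force"],o["grip_width"])
c=camera("side");cv2.imwrite("pics/s4.png",cv2.resize(c["pixels"][130:270,280:420,::-1],(600,600),interpolation=2))
E
python3 arc.py -29.5 2.5 -9.5 2.5 10.5 2.5 30.5 -2.5 10.5 -2.5 -9.5 -2.5 -29.5 -2.5 -49.5 2.5
```

```text
28.65 [ 0.43373632 -0.12290211  0.163934  ] [-0.8806789  -2.53216284  1.76609859] 0.010575178205445698
-29.5 2.5 [(-2.3, -1.2), (-4.7, -2.4), (-7.1, -3.4), (-9.5, -4.3), (-12.0, -5.2), (-14.5, -5.9), (-17.1, -6.5), (-19.6, -7.0)]
-9.5 2.5 [(-2.6, -0.4), (-5.2, -0.6), (-7.8, -0.8), (-10.4, -0.8), (-13.0, -0.7), (-15.7, -0.5), (-18.3, -0.2), (-20.8, 0.2)]
10.5 2.5 [(-2.6, 0.5), (-5.1, 1.2), (-7.6, 1.9), (-10.1, 2.8), (-12.5, 3.8), (-14.9, 4.8), (-17.2, 6.0), (-19.5, 7.3)]
30.5 -2.5 [(2.3, -1.3), (4.6, -2.5), (7.0, -3.5), (9.4, -4.5), (11.9, -5.4), (14.4, -6.1), (17.0, -6.8), (19.5, -7.3)]
10.5 -2.5 [(2.6, -0.4), (5.2, -0.7), (7.8, -0.9), (10.4, -1.0), (13.0, -1.0), (15.6, -0.8), (18.2, -0.6), (20.8, -0.2)]
-9.5 -2.5 [(2.6, 0.5), (5.1, 1.1), (7.6, 1.8), (10.1, 2.6), (12.6, 3.5), (15.0, 4.6), (17.3, 5.7), (19.6, 7.0)]
-29.5 -2.5 [(2.2, 1.3), (4.4, 2.8), (6.6, 4.3), (8.6, 5.9), (10.6, 7.6), (12.5, 9.4), (14.3, 11.3), (16.1, 13.3)]
-49.5 2.5 [(-1.7, -2.0), (-3.6, -3.8), (-5.5, -5.6), (-7.5, -7.3), (-9.5, -9.0), (-11.6, -10.5), (-13.8, -11.9), (-16.1, -13.3)]
```

View pics/s4.png

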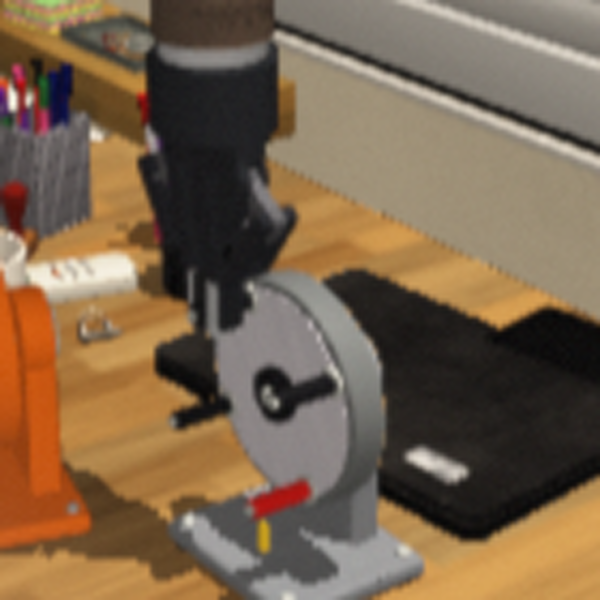

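Pin 2 is gripped at the top left (220,310), with red at the bottom (280,497). One check sweep around the estimate follows.

{"api": "jog_arm", "payload": {"motion": [{"x": 0, "y": -2.3, "z": -1.2, "spin": 0, "fingers": 1}, {"x": 0, "y": -4.7, "z": -2.4, "spin": 0, "fingers": 1}, {"x": 0, "y": -7.1, "z": -3.4, "spin": 0, "fingers": 1}, {"x": 0, "y": -9.5, "z": -4.3, "spin": 0, "fingers": 1}, {"x": 0, "y": -12, "z": -5.2, "spin": 0, "fingers": 1}, {"x": 0, "y": -14.5, "z": -5.9, "spin": 0, "fingers": 1}, {"x": 0, "y": -17, "z": -6.5, "spin": 0, "fingers": 1}, {"x": 0, "y": -19.6, "z": -7, "spin": 0, "fingers": 1}]}}

```text
clock: 29.7
eef_pos: [0.4335, -0.1422, 0.171]
tool_rot: [-0.002, 1.0, 0.0, -0.0]
ft_force: [-1.5, 4.6, 2.6]
grip_width: 0.0107
grasp_force: 59.1
```

{"api": "jog_arm", "payload": {"motion": [{"x": 0, "y": -2.6, "z": -0.4, "spin": 0, "fingers": 1}, {"x": 0, "y": -5.2, "z": -0.6, "spin": 0, "fingers": 1}, {"x": 0, "y": -7.8, "z": -0.8, "spin": 0, "fingers": 1}, {"x": 0, "y": -10.4, "z": -0.8, "spin": 0, "fingers": 1}, {"x": 0, "y": -13, "z": -0.7, "spin": 0, "fingers": 1}, {"x": 0, "y": -15.7, "z": -0.5, "spin": 0, "fingers": 1}, {"x": 0, "y": -18.3, "z": -0.2, "spin": 0, "fingers": 1}, {"x": 0, "y": -20.8, "z": 0.2, "spin": 0, "fingers": 1}]}}

```text
clock: 30.7
eef_pos: [0.4332, -0.1632, 0.1711]
tool_rot: [-0.002, 1.0, -0.0, -0.0]
ft_force: [-3.0, 4.3, 4.5]
grip_width: 0.0106
grasp_force: 59.4
```

{"api": "jog_arm", "payload": {"motion": [{"x": 0, "y": 2.6, "z": -0.4, "spin": 0, "fingers": 1}, {"x": 0, "y": 5.2, "z": -0.7, "spin": 0, "fingers": 1}, {"x": 0, "y": 7.8, "z": -0.9, "spin": 0, "fingers": 1}, {"x": 0, "y": 10.4, "z": -1, "spin": 0, "fingers": 1}, {"x": 0, "y": 13, "z": -1, "spin": 0, "fingers": 1}, {"x": 0, "y": 15.6, "z": -0.8, "spin": 0, "fingers": 1}, {"x": 0, "y": 18.2, "z": -0.6, "spin": 0, "fingers": 1}, {"x": 0, "y": 20.8, "z": -0.2, "spin": 0, "fingers": 1}]}}

```text
clock: 31.7
eef_pos: [0.4336, -0.1424, 0.171]
tool_rot: [-0.002, 1.0, -0.001, -0.0]
ft_force: [-3.6, -2.4, 5.2]
grip_width: 0.0106
grasp_force: 59.4
```

{"api": "jog_arm", "payload": {"motion": [{"x": 0, "y": 2.6, "z": 0.5, "spin": 0, "fingers": 1}, {"x": 0, "y": 5.1, "z": 1.1, "spin": 0, "fingers": 1}, {"x": 0, "y": 7.6, "z": 1.8, "spin": 0, "fingers": 1}, {"x": 0, "y": 10.1, "z": 2.6, "spin": 0, "fingers": 1}, {"x": 0, "y": 12.6, "z": 3.5, "spin": 0, "fingers": 1}, {"x": 0, "y": 15, "z": 4.6, "spin": 0, "fingers": 1}, {"x": 0, "y": 17.3, "z": 5.7, "spin": 0, "fingers": 1}, {"x": 0, "y": 19.6, "z": 7, "spin": 0, "fingers": 1}]}}

```text
clock: 32.7
eef_pos: [0.4338, -0.1225, 0.1637]
tool_rot: [-0.002, 1.0, -0.0, 0.0]
ft_force: [-2.8, -2.8, 3.3]
grip_width: 0.0107
grasp_force: 59.2
```

{"api": "jog_arm", "payload": {"motion": [{"x": 0, "y": 2.2, "z": 1.3, "spin": 0, "fingers": 1}, {"x": 0, "y": 4.4, "z": 2.8, "spin": 0, "fingers": 1}, {"x": 0, "y": 6.6, "z": 4.3, "spin": 0, "fingers": 1}, {"x": 0, "y": 8.6, "z": 5.9, "spin": 0, "fingers": 1}, {"x": 0, "y": 10.6, "z": 7.6, "spin": 0, "fingers": 1}, {"x": 0, "y": 12.5, "z": 9.4, "spin": 0, "fingers": 1}, {"x": 0, "y": 14.3, "z": 11.3, "spin": 0, "fingers": 1}, {"x": 0, "y": 16.1, "z": 13.3, "spin": 0, "fingers": 1}]}}

```text
clock: 33.7
eef_pos: [0.434, -0.1069, 0.1505]
tool_rot: [-0.002, 1.0, -0.001, 0.0]
ft_force: [-0.8, -4.7, 1.8]
grip_width: 0.0108
grasp_force: 59.2
```

{"api": "jog_arm", "payload": {"motion": [{"x": 0, "y": -1.7, "z": -2, "spin": 0, "fingers": 1}, {"x": 0, "y": -3.6, "z": -3.8, "spin": 0, "fingers": 1}, {"x": 0, "y": -5.5, "z": -5.6, "spin": 0, "fingers": 1}, {"x": 0, "y": -7.5, "z": -7.3, "spin": 0, "fingers": 1}, {"x": 0, "y": -9.5, "z": -9, "spin": 0, "fingers": 1}, {"x": 0, "y": -11.6, "z": -10.5, "spin": 0, "fingers": 1}, {"x": 0, "y": -13.8, "z": -11.9, "spin": 0, "fingers": 1}, {"x": 0, "y": -16.1, "z": -13.3, "spin": 0, "fingers": 1}]}}

```text
clock: 34.7
eef_pos: [0.4337, -0.1225, 0.1638]
tool_rot: [-0.002, 1.0, 0.0, 0.0]
ft_force: [3.1, -0.7, -8.9]
grip_width: 0.0106
grasp_force: 58.3
```

```bash
cp data.txt d1.txt; cat >data.txt <<'E'
[(1,-.1422,.171,4.6,2.6),(1,-.1632,.1711,4.3,4.5),(-1,-.1424,.171,-2.4,5.2),(-1,-.1225,.1637,-2.8,3.3),(-1,-.1069,.1505,-4.7,1.8),(1,-.1225,.1638,-.7,-8.9)]
E
python3 fit.py
python3 - <<'E'
import numpy as np
a=np.array(eval(open('d1.txt').read()));b=np.array(eval(open('data.txt').read()));L=[]
for D,o,c in((a,0,(-.1530,.1121)),(b,np.pi,(-.1530,.1118))):
    t=np.arctan2(c[0]-D[:,1],D[:,2]-c[1]);T=D[:,3]*np.cos(t)+D[:,4]*np.sin(t);L+=list(zip(D[:,0],t+o,T))
L=np.array(L);A=np.c_[L[:,0],np.sin(L[:,1]),np.cos(L[:,1])];p=np.linalg.lstsq(A,L[:,2],rcond=None)[0]
b=np.degrees(np.arctan2(-p[2],-p[1]));print(p[0],np.hypot(*p[1:]),b,"pin2 wanted",-b,np.std(L[:,2]-A@p))
E
python3 arc.py -29.5 2.5
```

```text
[-0.15287094  0.11197086] [[  1.   -10.25   4.06   3.38]
 [  1.     9.91   5.01   3.69]
 [ -1.   -10.06  -3.27   4.7 ]
 [ -1.   -30.42  -4.09   1.43]
 [ -1.   -50.03  -4.4   -2.45]
 [  1.   -30.37   3.9   -8.03]]
fric 3.845471499169741 grav 1.671442003938454 weight cw of pin -152.6059571488851 resid 0.1600964612061806 pin angle wanted 332.60595714888507
3.7359387639106183 2.985494838479461 23.954002750635755 pin2 wanted -23.954002750635755 0.42661214100419337
-29.5 2.5 [(-2.3, -1.2), (-4.7, -2.4), (-7.1, -3.4), (-9.5, -4.3), (-12.0, -5.2), (-14.5, -5.9), (-17.1, -6.5), (-19.6, -7.0)]
```

Both fits agree that pin 2 belongs at about −24.5°, so I move there and hold.

{"api": "jog_arm", "payload": {"motion": [{"x": 0, "y": -2.5, "z": -1, "spin": 0, "fingers": 1}, {"x": 0, "y": -5.5, "z": -2, "spin": 0, "fingers": 1}, {"x": 0, "y": -5.5, "z": -2, "spin": 0, "fingers": 1}, {"x": 0, "y": -5.5, "z": -2, "spin": 0, "fingers": 1}, {"x": 0, "y": -5.5, "z": -2, "spin": 0, "fingers": 1}, {"x": 0, "y": -5.5, "z": -2, "spin": 0, "fingers": 1}]}}

```text
clock: 35.45
eef_pos: [0.4337, -0.1278, 0.1664]
tool_rot: [-0.002, 1.0, 0.0, 0.0]
ft_force: [-2.0, 4.1, 5.7]
grip_width: 0.0109
grasp_force: 59.8
```

Run:
```python
from h import *
c=camera("side");cv2.imwrite("pics/s5.png",c["pixels"][...,::-1])
o=readout.get_obs();p=o["eef_pos"];a=np.degrees(np.arctan2(-.153-p[1],p[2]-.112));print(o["clock"],p,o["ft_force"],o["grasp_force"],a,abs(o["joint_vel"]).max())
if abs(a+24.5)<4 and o["grasp_force"]>40: print(bot.job_done())
```

```text
35.5 [ 0.43369023 -0.1277734   0.16635399] [-1.94493055  4.50677121  5.98409552] 59.81613278388977 -24.896805011376674 0.0015535740031464007
the job is handed in; nothing more can be done
None
```

I handed the job in at 35.5 s: by feel, the weight sits 24–27° clockwise of the red pin, and I turned it straight down to within a few degrees, with the wheel still and pin 2 gripped at about 60 N. The arm stayed clear of the mug, glue, notes and clip as far as I saw, though I didn't measure them again at the end, and no verdict came back.

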